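Clear the sample station and scan its label

TASK

Shards of a broken crucible litter the station's steel plate: with the scraper block, sweep all three off the plate into the catch tray joined to it (they are sharp, so never touch them with the fingers or the scanner), then lay the block back flat on the middle of its tile. Then pick up the scanner, point its line of sight at the middle of the barcode label on the plate from 9 to 19 cm away, with the scan line running across all the bars, and hold it steady for a full second. Stand the scanner upright in the middle of its round pad, setting both tools down without dropping them, and leave everything else on the bench where it is.

Things in the scene. Friction and masses are not known exactly. Their poses are not given: they have to be found in the camera images.
- station: Fixed white sample station, flat steel plate on top: 200 (x) x 150 (y) mm, top 60 mm above the bench. Origin on the bench under the plate's middle. Open grey metal catch tray at its -x end, below the plate: x = -98 to -212 mm, 200 wide in y, walls 28 high. Low grey console (35 high) at the +x end, out to x = 143 mm.
- label: White paper barcode label stuck flat on the steel plate near its middle, possibly askew, 36 mm (x) by 64 mm (y), no thickness to speak of. Origin at its middle, z up. The black bars run along x and follow one another along y, so a scan line along y crosses them all.
- shard0: Loose white porcelain shard with sharp edges, about 26 x 18 mm, 11 mm thick, lying on the steel plate at the start, all of it within 60 mm of the plate's middle in y and between x = -70 and +58 mm of the station. Origin at the centre of its underside as built.
- shard1: Loose white porcelain shard with sharp edges, about 22 x 20 mm, 12 mm thick, lying on the steel plate at the start, all of it within 60 mm of the plate's middle in y and between x = -70 and +58 mm of the station. Origin at the centre of its underside as built.
- shard2: Loose white porcelain shard with sharp edges, about 24 x 16 mm, 10 mm thick, lying on the steel plate at the start, all of it within 60 mm of the plate's middle in y and between x = -70 and +58 mm of the station. Origin at the centre of its underside as built.
- scraper: Loose scraper block, 0.22 kg: black rubber foot 32 (x) x 130 (y) mm, 26 high, with a grey grip ridge on top, 22 thick in x, 90 long in y, up to 61 mm height. Origin at the centre of its underside, z up. Pushes with its long faces (across x). Starts on the tile.
- tile: Fixed white ceramic tile, 120 mm (x) by 170 mm (y), 6 mm thick: the scraper's resting place. Origin at the centre of its underside, on the bench.
- scanner: Loose stand-up scanner, 0.26 kg, 117 mm high: grey foot 74 (x) x 58 (y) x 12 mm, slim neck, white head 36 mm wide in y (flat sides, grip from above), tilted 45 deg nose down; head spans x = -22 to 42, z = 53 to 117 mm, its middle at x = 10, z = 85. Origin at the centre of the foot's underside, z up; looks to +x and down. Starts on the pad.
- scanner_window: Dark window in the scanner's nose, fixed 31 mm in +x and 64 mm above the scanner's origin. Its x axis is the line of sight, 45 degrees below the scanner's x axis; its y axis is the scan line, same as the scanner's y. Reads a label 90 to 190 mm away along the line of sight.
- pad: Fixed round grey pad, 124 mm across, 5 mm thick: the scanner's resting place. Origin at the centre of its underside, on the bench.
- amber_bottle: Bystander: amber glass bottle, 72 mm across, 115 mm high, loose. Origin at the centre of its underside.
- beaker: Bystander: clear plastic beaker, 72 mm across, 85 mm high, loose. Origin at the centre of its underside.
- jar: Bystander: white jar, 60 mm across, 75 mm high, loose. Origin at the centre of its underside.
- crucible: Bystander: whole small white porcelain crucible, 48 mm across, 35 mm high, loose. Origin at the centre of its underside.
- scoop: Bystander: steel scoop, 170 mm long along its x, lying on the bench, loose.
- weight: Bystander: steel weight with a knob, 34 mm across, 52 mm high, loose. Origin at the centre of its underside.
- flask: Bystander: stoppered glass sample bottle, 52 mm across, 110 mm high, loose. Origin at the centre of its underside.

How it is judged (in metres and radians):
On the way, in this order (a step that is already met when the one before it is completed fails the run):
1. all three shards lie in the catch tray (x of shard0 in the frame of station between -0.215 and -0.098 m and y of shard0 in the frame of station between -0.1 and 0.1 m and z of each of shard0, shard1, shard2 in the frame of station below 0.05 m and x of shard1 in the frame of station between -0.215 and -0.098 m and y of shard1 in the frame of station between -0.1 and 0.1 m and x of shard2 in the frame of station between -0.215 and -0.098 m and y of shard2 in the frame of station between -0.1 and 0.1 m and linear speed of each of shard0, shard1, shard2 below 0.03 m/s), for 0.2 s.
2. the scraper lies flat on the tile again, let go, its origin within 40 mm of the tile's middle (horizontal distance between scraper and tile below 0.04 m and height (world z) of scraper between 0.003 and 0.012 m and angle between scraper's own z axis and vertical below 0.1 rad and contact force between the fingers and scraper below 0.05 N), for 0.2 s.
3. held scanner still for 1 s, label centre 90-190 mm along its line of sight, off it by under 15 mm along and 12 mm across the scan line, scan line within 0.3 rad of the label's y axis (x of label in the frame of scanner_window between 0.09 and 0.19 m and y of label in the frame of scanner_window between -0.015 and 0.015 m and z of label in the frame of scanner_window between -0.012 and 0.012 m and angle between the y axis of scanner_window and the y axis of label, either way round below 0.3 rad and contact force between the fingers and scanner above 0.5 N and linear speed of scanner below 0.025 m/s and angular speed of scanner below 0.2 rad/s), for 1 s.
At the end, for the whole second after the job is handed in: All three shards lie at rest in the catch tray; the scraper lies flat on the tile, its origin within 40 mm of the tile's middle; the scanner stands upright (within 0.1 rad) on the pad, its origin within 30 mm of the pad's middle; both are released and at rest (all of step 1 and horizontal distance between scraper and tile below 0.04 m and height (world z) of scraper between 0.003 and 0.012 m and angle between each of scraper, scanner's own z axis and vertical below 0.1 rad and horizontal distance between scanner and pad below 0.03 m and height (world z) of scanner below 0.01 m and linear speed of each of scraper, scanner below 0.02 m/s); the robot touches nothing.
It fails at once if the fingers touch a sharp shard (contact force between the fingers and shard0 above 0.5 N or contact force between the fingers and shard1 above 0.5 N or contact force between the fingers and shard2 above 0.5 N).
It fails at once if the scanner is used to push a shard (contact force between scanner and shard0 above 0.5 N or contact force between scanner and shard1 above 0.5 N or contact force between scanner and shard2 above 0.5 N).
It fails at once if the scanner or the scraper is dropped or thrown (moves faster than 0.5 m/s while the fingers do not hold it) ((linear speed of scanner above 0.5 m/s and contact force between the fingers and scanner below 0.05 N) or (linear speed of scraper above 0.5 m/s and contact force between the fingers and scraper below 0.05 N)).
It fails at once if a bystander on the bench is moved by more than 30 mm (distance of any of amber_bottle, beaker, jar, crucible, scoop, weight, flask from where it was at the start of the episode above 0.03 m).
It also fails if it takes over 72 s, if anything falls off the work surface, if the arm or the gripper's body presses on something with over 40 N, if the wrist force passes 120 N, or if a joint passes its speed limit or range.

ROBOT

A 7-joint arm with a two-finger parallel gripper is mounted at the origin on the work surface. World frame = base frame: x ahead of the robot, y to its left, z up, the work surface at z = 0. Lengths are in mm, angles in rad, forces in N, time in s.
With the tool pointing down it reaches from about 400 to 875 mm from the base axis. Payload 4.4 kg.
Tool frame: the origin (TCP) lies midway between the tips of the shut fingers; the grasp point (between the pads) lies 19 mm behind it; z points along the fingers, y is the line along which they close (so a half turn about z gives the same grasp; the last joint's range is limited). The gripper opens to 85 mm and grips with 20 to 120 N. Pads are 22 mm wide; open, the fingers measure 114 mm over their backs; the gripper's body (76 mm by 85 mm) begins 54 mm behind the grasp point. The pads swing forward as they close: fully open they stand 13 mm farther back than shut.
Start: joints at [1.055, 0.628, 0.038, 1.517, -0.027, 0.996, -0.02], TCP at [282.639, -585.349, 231.313] pointing down, gripper open.
Joint ranges: [-3.06, 3.06], [-0.37, 2.12], [-1.25, 1.32], [0.18, 2.47], [-1.1, 4.24], [0.23, 1.98], [-2.94, 2.94]. Speed limits (rad/s): [2.57, 2.57, 3.14, 3.14, 3.14, 3.14, 3.14].

INTERFACE

Orientations are given as [roll, pitch, yaw] about the fixed x, y, z axes, in that order (R = Rz(yaw) Ry(pitch) Rx(roll)).
In Python, from cell import ctrl gives the robot as it stands.
- The arm moves only by the shell command python3 -m crank 'ROWS' [OPENING]. ROWS is JSON, a list that holds one entry, the list of rows, each a list of 4 numbers: the shift along the tool's x, y, z normalised to -1 to 1, where 1 is 2.5 cm, then the turn about the tool's z normalised to -1 to 1, where 1 is 0.08 rad. In form: [[[dx, dy, dz, turn], ...]]. A call has 1 to 12 rows; each row shifts and turns the commanded pose from where the row before left it, along the tool's axes as they then stand; what a row does not reach is not made up. A row lasts 1/12 s, in which the tool goes at most 41.7 mm and 7.16 degrees, less where a joint would pass 70% of its speed; a pose out of reach is approached as far as the arm can. A call with a number of a shift or a turn outside -1 to 1 is refused whole. A call with a gripper value outside its range is refused whole. OPENING is the closure, from -1 (fully open) to 1 (shut), set as the call begins (- or left out, the last holds). The fingers move at their own pace and stop on an object; the grip force is fixed at half the most. Time passes only in rows, so rows that do not move let the fingers close. It gives the time, the measured TCP pose, the force, the opening and the grip force at its end, in the units of the state.
- ctrl.read_state(): the state, without advancing time (a new reading comes with each control period).
- ctrl.get_image(name): name is "scene" or "top"; returns a dict with "img" (400x640x3 uint8, red, green, blue), "intrinsics" (3x3 intrinsics, pixels), "extrinsics" (4x4, takes a point from camera to world coordinates). Camera axes: x right, y up, looking along -z (the intrinsics and any distortion apply to the point x, -y, -z); pixel columns grow to the right and rows downward; lengths in mm; the calibration is good to about 2 mm. A picture is of the moment at which its call begins. There is no depth.
- ctrl.finish_job(): hands the job in; it is judged then, once.
Trained networks look in the newest picture that a camera, given by its name, has taken for a name from the list of things; names that differ only in an ending like _2 or _b are one class to them, and where a whole thing is asked for, a point or a joint stands for the part that bears it (a point fixed in the world has none). Each returns a list of dicts, best first, with "confidence" (0 to 1); they miss things now and then, are a little off and sometimes report something else, mostly with a low value. They report only what shows in the picture. A call takes as long as a camera call.
- ctrl.find_in(camera, target): "position" ([row, column] in pixels, amid what is visible of it).
- ctrl.trace(camera, target): "mask" (400x640 bool, what is visible of it) and "position" ([row, column] in pixels, amid what is visible of it).
- ctrl.place_of(camera, target): "position" ([row, column] in pixels: a listed point, or the origin of a listed thing).
The state is a dict: "clock": time; "qpos": joint angles; "qd": joint speeds; "tau": joint torques, N m; "eef_pos": TCP position; "tool_rot": TCP orientation; "force": force on the tool from outside, world axes, zero at the start; "torque": the same for the moment, N m; "width": finger opening in mm; "gripper_force": force on a finger pad.
Only numpy, scipy, OpenCV 4.12 (cv2) and the standard library are available. Lean on these libraries where they do the work, as an engineer would, in place of code of your own. Each camera call takes 0.05 s, during which the arm holds its last target. There are 200 camera calls.

## Working session

There is one attempt and no reset: what is moved stays moved. The work goes in short steps, Python scripts to look and compute and a shell command to move; the robot and the scene stay as the last step left them, time stands still between calls to the robot, and variables do not carry over. Pictures are saved under pics/ and viewed, at most 13 in all, crops included, and the job is handed in when it is done.

```bash
mkdir -p pics; cat > h.py <<'E'
import numpy as np,cv2
from cell import ctrl
def cam(n):
    d=ctrl.get_image(n); return d
def ray(d,rc):
    K=np.array(d["intrinsics"]);E=np.array(d["extrinsics"])
    v=np.linalg.inv(K)@[rc[1],rc[0],1]; v=np.array([v[0],-v[1],-v[2]])
    return E[:3,3],E[:3,:3]@v
def at(d,rc,z):
    o,v=ray(d,rc); return o+v*(z-o[2])/v[2]
def proj(d,p):
    E=np.array(d["extrinsics"]);q=E[:3,:3].T@(np.array(p)-E[:3,3]);q=np.array([q[0],-q[1],-q[2]])
    u=np.array(d["intrinsics"])@q; return u[1]/u[2],u[0]/u[2]
def save(d,n): cv2.imwrite(f"pics/{n}.png",d["img"][:,:,::-1])
E
python3 - <<'E'
from h import *
np.set_printoptions(precision=1,suppress=True)
Z=dict(station=0,label=60,shard0=60,shard1=60,shard2=60,scraper=6,tile=0,scanner=5,scanner_window=69,pad=0,amber_bottle=0,beaker=0,jar=0,crucible=0,scoop=0,weight=0,flask=0)
for c in("top","scene"):
    d=cam(c);save(d,c+"0"); print(c,np.array(d["extrinsics"]))
    for t,z in Z.items():
        for r in ctrl.place_of(c,t)[:1]: print(t,np.array(r["position"]),round(r["confidence"],2),at(d,r["position"],z)[:2])
print(ctrl.read_state())
E
```

```text
top [[  -0.     1.    -0.2  306.9]
 [  -1.    -0.    -0.   -30.5]
 [  -0.     0.2    1.  1213.6]
 [   0.     0.     0.     1. ]]
station [177.3 308.8] 0.75 [619.   14.7]
label [168.7 305.2] 0.57 [629.7  22.8]
shard0 [132.6 245. ] 0.72 [744.4 201.9]
shard1 [132.6 245. ] 0.72 [744.4 201.9]
shard2 [132.6 245. ] 0.72 [744.4 201.9]
scraper [227.9 415.3] 0.71 [ 457.6 -299.8]
tile [229.6 419.2] 0.85 [ 453.1 -312.4]
scanner [220.2 207.4] 0.59 [490.2 320. ]
pad [217.3 209.4] 0.74 [499.7 315.7]
amber_bottle [150.5 213.8] 0.86 [710.1 310.2]
beaker [176.3 300.3] 0.72 [622.6  40.8]
jar [181.3 480.2] 0.97 [ 597.6 -505.8]
crucible [134.1 246.6] 0.68 [762.1 208.8]
scoop [235.3 144.1] 0.84 [448.1 510.2]
weight [272.1 376.5] 0.5 [ 330.3 -180.6]
flask [229.9 490.6] 0.55 [ 449.1 -523.2]
scene [[   0.    -0.5    0.8 1556. ]
 [   1.    -0.    -0.   -49.6]
 [   0.     0.8    0.5  738.1]
 [   0.     0.     0.     1. ]]
station [246.4 328.3] 0.9 [651.4  17.3]
label [222.  328.3] 0.7 [609.3  17.1]
shard0 [227.2 331.9] 0.61 [635.6  26.5]
shard1 [227.2 331.9] 0.61 [635.6  26.5]
shard2 [227.2 331.9] 0.61 [635.6 
[... 195 characters left out ...]
.82 [493.1 314.7]
amber_bottle [260.4 437.5] 0.87 [713.6 331. ]
beaker [258.4 219.6] 0.74 [ 706.8 -297. ]
jar [231.6 160.1] 0.57 [ 581.1 -505.8]
crucible [269.3 400.4] 0.5 [751.3 215.2]
scoop [232.3 159.1] 0.66 [ 584.7 -507.8]
weight [259.7 221.5] 0.67 [ 712.4 -290.5]
flask [208.5 167.7] 0.8 [ 450.9 -521.8]
{'clock': 1.8, 'qpos': array([ 1.1,  0.6,  0. ,  1.5, -0. ,  1. , -0. ]), 'qd': array([ 0.,  0., -0., -0., -0.,  0.,  0.]), 'tau': array([ -0. , -56.3,   1.2, -19.4,   0. ,   0. ,  -0. ]), 'eef_pos': array([ 282.7, -585.3,  231.3]), 'tool_rot': array([-3.1, -0. ,  0.4]), 'force': array([-0.8, -0.4,  0.3]), 'torque': array([-0.,  0.,  0.]), 'gripper_force': 0.0, 'width': 85.49383478151114}
```

View pics/top0.png

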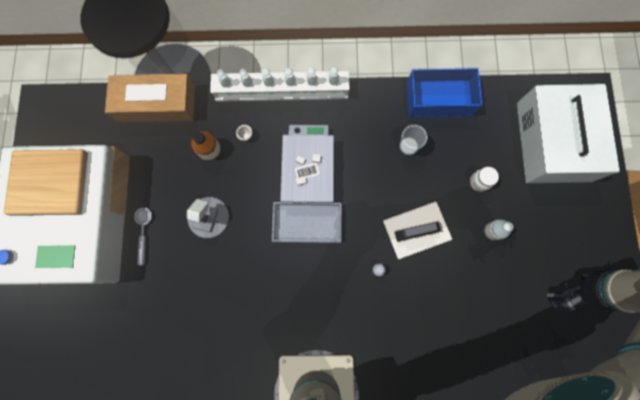

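View pics/scene0.png

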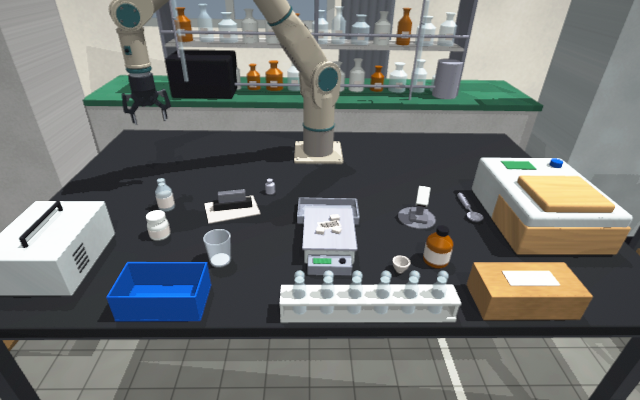

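The top view shows the station (plate at about row 170, col 308) with its tray towards the robot, the tile and scraper at (230,418), and the pad and scanner at (217,208). The scene view agrees. I'll enlarge these three and fit masks.

```bash
cat > m.py <<'E'
from h import *
np.set_printoptions(precision=1,suppress=True)
d=cam("top");im=d["img"]
def crop(r0,r1,c0,c1,k): return cv2.resize(im[r0:r1,c0:c1],None,fx=k,fy=k,interpolation=cv2.INTER_CUBIC)
a=crop(120,250,265,350,4.6);b=crop(195,262,380,457,4.6);c=crop(190,245,180,235,4.6)
H=598;W=a.shape[1]+b.shape[1]
o=np.zeros((H,W,3),np.uint8);o[:a.shape[0],:a.shape[1]]=a[:H];o[:b.shape[0],a.shape[1]:]=b
o[310:310+c.shape[0],a.shape[1]:a.shape[1]+c.shape[1]]=c
cv2.imwrite("pics/crop1.png",o[:,:,::-1])
def rect(t,z,cam_="top"):
    for r in ctrl.trace(cam_,t)[:1]:
        m=r["mask"].astype(np.uint8); n=cv2.findContours(m,0,2)[0]; n=max(n,key=cv2.contourArea).reshape(-1,2)
        P=np.array([at(d,(y,x),z)[:2] for x,y in n],np.float32)
        R=cv2.minAreaRect(P); print(t,round(r["confidence"],2),m.sum(),"pos",np.array(r["position"]),"rect",np.round(R[0],1),np.round(R[1],1),round(R[2],1))
for t,z in dict(station=60,tile=6,scraper=50,pad=5,scanner=100,label=60,shard0=70,shard1=70,shard2=70).items(): rect(t,z)
E
python3 m.py
```

```text
station 0.9 6140 pos [197.5 307.7] rect [592.1  17.8] [193.3 351.1] 88.4
tile 0.87 1827 pos [221.3 417.6] rect [ 453.5 -304.2] [121.2 172.6] 19.9
scraper 0.95 511 pos [229.3 417.3] rect [ 444.4 -294.8] [ 32.9 132.1] 11.6
pad 0.62 697 pos [220.1 217.1] rect [495.6 311. ] [108.  125.4] 58.8
scanner 0.64 687 pos [215.8 201.3] rect [493.3 310.9] [82.9 79.4] 71.0
label 0.59 256 pos [169.5 304.1] rect [624.2  19. ] [37.4 64.5] 13.6
shard0 0.53 638 pos [221.3 216.7] rect [486.3 293.7] [101.2 114.9] 57.6
shard1 0.53 638 pos [221.3 216.7] rect [486.3 293.7] [101.2 114.9] 57.6
shard2 0.53 638 pos [221.3 216.7] rect [486.3 293.7] [101.2 114.9] 57.6
```

View pics/crop1.png

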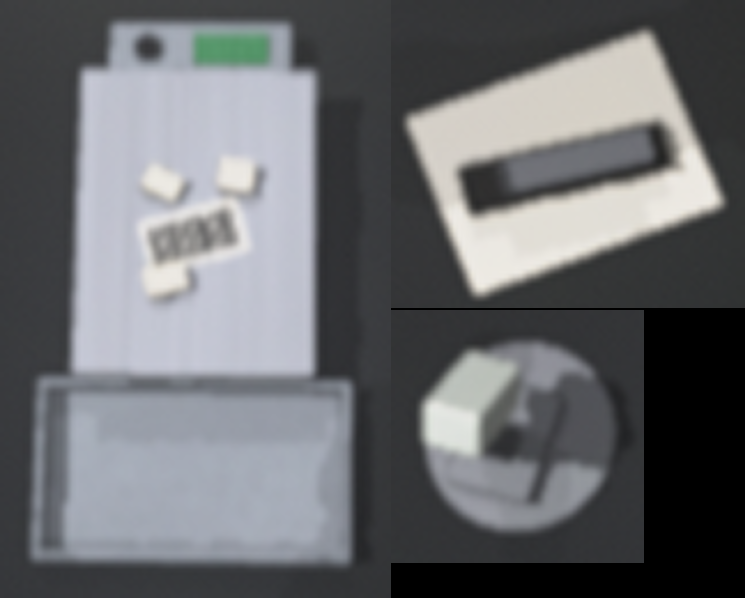

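The crop shows shards at crop pixels (163,183), (238,174) and (166,280), the label near (195,234), the scraper ridge from (505,180) to (655,140), and the scanner foot corner near (537,500). I'll convert these to world positions and check which way the scanner faces in the scene camera.

```bash
python3 - <<'E'
from h import *
np.set_printoptions(precision=1,suppress=True)
d=cam("top");s=cam("scene")
A=lambda X,Y:(120+Y/4.6-.4,265+X/4.6-.4);B=lambda X,Y:(195+Y/4.6-.4,380+(X-391)/4.6-.4);C=lambda X,Y:(190+(Y-310)/4.6-.4,180+(X-391)/4.6-.4)
def pr(n,f,z,*ps): 
    P=np.array([at(d,f(*p),z)[:2] for p in ps]);print(n,P.tolist() if 0 else P.round(1).tolist());return P
P=pr("plate",A,60,(79,69),(316,70),(315,376),(71,374));print(P.mean(0))
pr("shards",A,66,(163,183),(238,174),(166,280))
P=pr("label",A,60,(137,217),(238,197),(252,249),(153,272));print(P.mean(0))
P=pr("tile",B,6,(405,118),(652,30),(724,205),(476,297));print(P.mean(0))
P=pr("ridge",B,67,(503,166),(645,127),(655,155),(514,193));print(P.mean(0))
P=pr("foot near edge",B,6,(472,213),(675,163));
P=pr("foot",C,17,(565,395),(537,500),(445,480))
o=[]
for n,m in (("scanner",(175,235,390,450)),("scraper",(180,230,195,275))):
    r0,r1,c0,c1=m;o.append(cv2.resize(s["img"][r0:r1,c0:c1],(400,400*(r1-r0)//(c1-c0)),interpolation=cv2.INTER_CUBIC))
H=max(x.shape[0] for x in o);o=[cv2.copyMakeBorder(x,0,H-x.shape[0],0,0,0) for x in o]
cv2.imwrite("pics/crop2.png",np.hstack(o)[:,:,::-1])
E
```

```text
plate [[736.0, 91.9], [732.4, -61.4], [531.1, -56.7], [534.9, 96.0]]
[633.6  17.5]
shards [[656.5, 37.5], [661.6, -10.3], [593.0, 35.8]]
label [[636.1, 54.5], [648.1, -10.0], [613.8, -18.5], [599.8, 44.4]]
[624.4  17.6]
tile [[481.9, -204.3], [537.3, -367.4], [422.7, -405.4], [366.6, -244.3]]
[ 452.1 -305.3]
ridge [[442.6, -253.9], [465.3, -341.9], [448.0, -346.8], [426.0, -259.7]]
[ 445.5 -300.6]
foot near edge [[419.9, -244.4], [450.1, -376.1]]
foot [[524.5, 287.9], [456.3, 303.5], [470.1, 363.5]]
```

View pics/crop2.png

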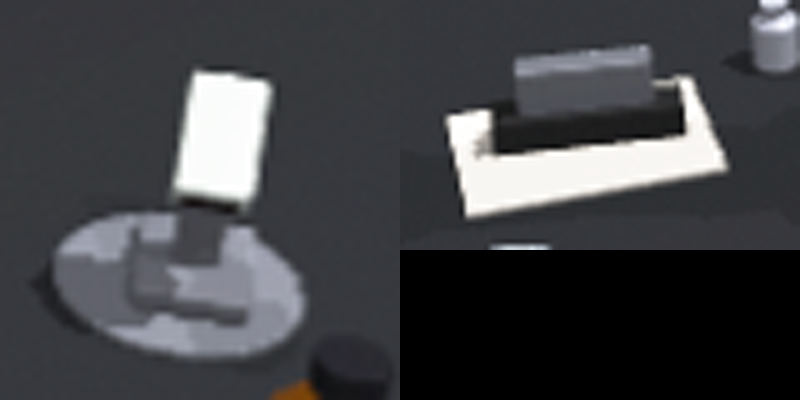

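The scanner's long top face (59 mm) shows towards the scene camera, so it faces about world +x with yaw ≈ -13°. The scraper's yaw is ≈ 14.3°. Next I go to the scraper.

```bash
cat > go.py <<'E'
import sys,numpy as np
from cell import ctrl
from scipy.spatial.transform import Rotation as R
x,y,z,yaw=map(float,sys.argv[1:5]);s=ctrl.read_state()
r=R.from_euler('xyz',s["tool_rot"]);c=np.degrees(s["tool_rot"][2]);p=np.array(s["eef_pos"])
t=-((yaw-c+180)%360-180);r2=R.from_euler('xyz',[np.pi,0,np.radians(yaw)])
print("t",round(s["clock"],2),"pos",p.round(1),"rot",np.degrees(s["tool_rot"]).round(2),"q7",round(s["qpos"][6],2),"w",round(s["width"],1),"F",np.round(s["force"],1))
print("turn",round(np.radians(t)/.08,2),"shift after turn",(r2.inv().apply([x,y,z]-p)/25).round(2),"shift now",(r.inv().apply([x,y,z]-p)/25).round(2))
E
python3 go.py 446 -300 150 104.3
```

```text
t 2.4 pos [ 282.7 -585.4  231.3] rot [179.99  -0.    25.77] q7 -0.02 w 85.5 F [ 0.  -0.8  0.8]
turn -17.13 shift after turn [9.45 9.15 3.25] shift now [10.85 -7.44  3.25]
```

```bash
python3 -m crank '[[[0,0,0,-1],[0,0,0,-1],[0,0,0,-1],[0,0,0,-1],[0,0,0,-1],[0,0,0,-1],[0,0,0,-1],[0,0,0,-1],[0,0,0,-1],[0,0,0,-1],[0,0,0,-1],[0,0,0,-1]]]' -1
python3 -m crank '[[[0,0,0,-1],[0,0,0,-1],[0,0,0,-1],[0,0,0,-1],[0,0,0,-1],[0,0,0,-0.13]]]'
python3 -m crank '[[[0.9,0.87,0,0],[0.9,0.87,0,0],[0.9,0.87,0,0],[0.9,0.87,0,0],[0.9,0.87,0,0],[0.9,0.87,0,0],[0.9,0.87,0.5,0],[0.9,0.87,0.5,0],[0.9,0.87,0.75,0],[0.9,0.87,0.75,0],[0.45,0.45,0.75,0],[0,0,0,0]]]'
python3 go.py 446 -300 37 104.3
```

```text
clock: 3.4
eef_pos: [282.5, -585.4, 231.3]
tool_rot: [-3.142, 0.0, 1.414]
force: [0.6, 0.1, -0.1]
width: 85.4
gripper_force: 0.0
clock: 3.9
eef_pos: [282.4, -585.4, 231.2]
tool_rot: [3.141, -0.0, 1.822]
force: [0.5, 0.8, -0.2]
width: 85.3
gripper_force: 0.0
clock: 4.9
eef_pos: [446.9, -294.2, 147.4]
tool_rot: [-3.14, -0.006, 1.826]
force: [0.2, -0.1, -0.2]
width: 85.6
gripper_force: 0.0
t 4.9 pos [ 446.9 -294.2  147.4] rot [-179.92   -0.32  104.6 ] q7 0.52 w 85.6 F [ 0.2 -0.1 -0.2]
turn 0.06 shift after turn [-0.21 -0.09  4.42] shift now [-0.24 -0.09  4.42]
```

```bash
python3 -m crank '[[[0,0,0,0],[0,0,0.9,0],[0,0,0.9,0],[0,0,0.9,0],[0,0,0.9,0],[0,0,0.5,0],[0,0,0.4,0],[0,0,0,0],[0,0,0,0]]]'
python3 go.py 446 -300 37 104.3
```

```text
clock: 5.65
eef_pos: [446.0, -301.2, 38.0]
tool_rot: [3.141, 0.001, 1.818]
force: [0.4, -0.6, 0.1]
width: 85.7
gripper_force: 0.0
t 5.65 pos [ 446.  -301.2   38. ] rot [1.7999e+02 6.0000e-02 1.0418e+02] q7 0.44 w 85.7 F [ 0.4 -0.6  0.1]
turn -0.03 shift after turn [0.05 0.01 0.04] shift now [0.05 0.01 0.04]
```

```bash
python3 -m crank '[[[0,0,0,0],[0,0,0,0],[0,0,0,0],[0,0,0,0],[0,0,0,0],[0,0,0,0],[0,0,0,0],[0,0,0,0],[0,0,0,0],[0,0,0,0]]]' 1
python3 -m crank '[[[0,0,-0.5,0],[0,0,-1,0],[0,0,-1,0],[0,0,-1,0],[0,0,-1,0],[0,0,-0.5,0],[0,0,0,0],[0,0,0,0]]]'
python3 go.py 705.5 15.9 165 88.75
python3 -c "
from h import *
d=cam('top');cv2.imwrite('pics/g1.png',cv2.resize(d['img'][170:270,360:470],None,fx=5,fy=5)[:,:,::-1])"
```

```text
clock: 6.48
eef_pos: [446.3, -300.2, 38.2]
tool_rot: [3.141, 0.001, 1.82]
force: [-1.3, 0.1, 5.3]
width: 21.2
gripper_force: 60.6
clock: 7.15
eef_pos: [445.8, -300.0, 162.5]
tool_rot: [3.141, 0.0, 1.82]
force: [-0.6, 0.7, -1.9]
width: 21.5
gripper_force: 59.7
t 7.15 pos [ 445.8 -300.   162.5] rot [1.7999e+02 2.0000e-02 1.0428e+02] q7 0.53 w 21.5 F [-0.6  0.7 -1.9]
turn 3.39 shift after turn [12.86 10.11 -0.1 ] shift now [ 9.68 13.18 -0.1 ]
```

View pics/g1.png

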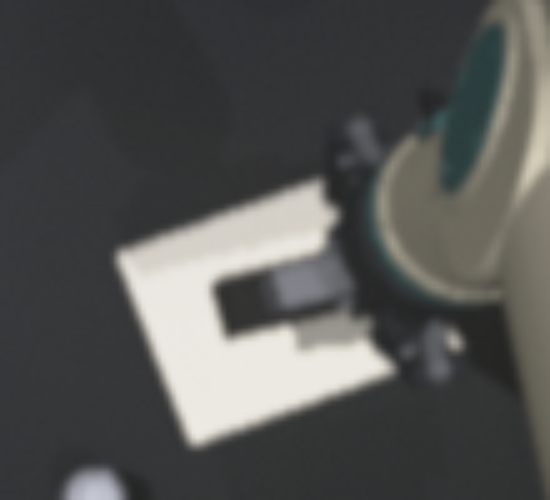

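The scraper is in the gripper (width 21.2, force 60 N), lifted off the tile at crop (290,290). I carry it to the far side of the shards.

```bash
python3 -m crank '[[[0,0,0,0.85],[0,0,0,0.85],[0,0,0,0.85],[0,0,0,0.85],[0.92,0.72,0,0],[0.92,0.72,0,0],[0.92,0.72,0,0],[0.92,0.72,0,0],[0.92,0.72,0,0],[0.92,0.72,0,0],[0.92,0.72,0,0],[0.92,0.72,0,0]]]'
python3 -m crank '[[[0.92,0.72,0,0],[0.92,0.72,0,0],[0.92,0.72,0,0],[0.92,0.72,0,0],[0.92,0.72,0,0],[0.9,0.75,0,0],[0,0,0,0],[0,0,0,0],[0,0,0,0],[0,0,0,0]]]'
python3 go.py 705.5 15.9 94 88.75
```

```text
clock: 8.2
eef_pos: [593.5, -117.8, 160.2]
tool_rot: [-3.138, -0.0, 1.548]
force: [0.4, 0.1, -2.7]
width: 21.0
gripper_force: 59.6
clock: 9.03
eef_pos: [704.7, 13.9, 161.0]
tool_rot: [-3.139, 0.002, 1.547]
force: [-0.5, -0.0, -2.4]
width: 21.3
gripper_force: 59.5
t 9.03 pos [704.7  13.9 161. ] rot [-1.7983e+02  1.0000e-01  8.8620e+01] q7 -0.22 w 21.3 F [-0.5 -0.  -2.4]
turn -0.03 shift after turn [0.08 0.03 2.68] shift now [0.08 0.04 2.68]
```

```bash
python3 -m crank '[[[0.08,0.03,0.8,0],[0,0,0.8,0],[0,0,0.6,0],[0,0,0.3,0],[0,0,0.16,0],[0,0,0,0],[0,0,0,0],[0,0,0,0]]]'
python3 go.py 515 20 93.5 88.75
python3 -c "
from h import *
d=cam('scene');cv2.imwrite('pics/g2.png',cv2.resize(d['img'][170:290,270:390],None,fx=5,fy=5)[:,:,::-1])"
```

```text
clock: 9.7
eef_pos: [707.6, 17.6, 97.4]
tool_rot: [3.139, -0.0, 1.548]
force: [0.1, 0.2, -2.5]
width: 20.7
gripper_force: 59.6
t 9.7 pos [707.6  17.6  97.4] rot [ 1.7987e+02 -1.0000e-02  8.8680e+01] q7 -0.24 w 20.7 F [ 0.1  0.2 -2.5]
turn -0.01 shift after turn [-0.07 -7.71  0.15] shift now [-0.08 -7.71  0.14]
```

View pics/g2.png

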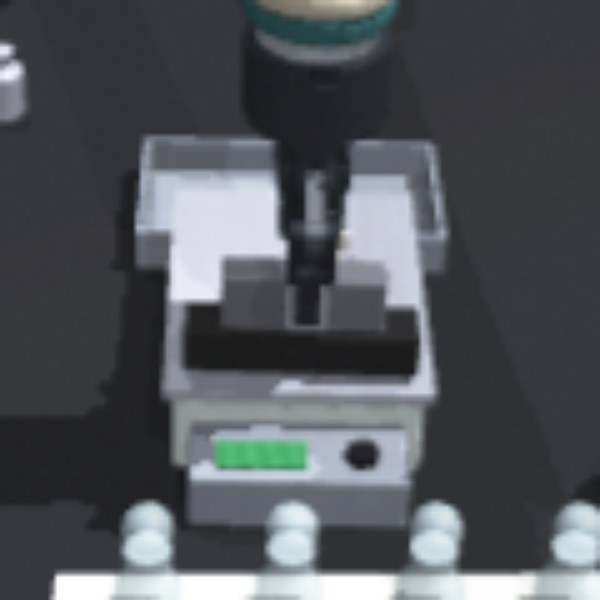

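The block (foot at crop (300,340)) sits just above the plate's far end, square to it, beyond the shards. I lower it the last bit and sweep towards the tray.

```bash
python3 -m crank '[[[0,0,0.14,0],[0,0,0,0],[0,-0.2,0,0],[0,-0.4,0,0],[0,-0.4,0,0],[0,-0.4,0,0],[0,-0.4,0,0],[0,-0.4,0,0],[0,-0.4,0,0],[0,-0.4,0,0],[0,-0.4,0,0],[0,-0.4,0,0]]]'
python3 go.py 520 20 93.5 88.75
python3 -m crank '[[[0,-0.4,0,0],[0,-0.4,0,0],[0,-0.4,0,0],[0,-0.3,0,0],[0,-0.3,0,0],[0,-0.3,0,0],[0,-0.3,0,0],[0,-0.3,0,0],[0,-0.3,0,0],[0,-0.3,0,0],[0,-0.3,0,0]]]'
python3 go.py 520 20 93.5 88.75
```

```text
clock: 10.75
eef_pos: [611.2, 19.9, 92.9]
tool_rot: [3.141, -0.0, 1.548]
force: [0.2, -0.0, -1.6]
width: 21.1
gripper_force: 59.5
t 10.75 pos [611.2  19.9  92.9] rot [179.97  -0.    88.71] q7 -0.29 w 21.1 F [ 0.2 -0.  -1.6]
turn -0.01 shift after turn [-0.08 -3.65 -0.02] shift now [-0.08 -3.65 -0.03]
clock: 11.67
eef_pos: [521.1, 21.9, 92.6]
tool_rot: [3.142, -0.0, 1.548]
force: [0.3, 0.3, -2.4]
width: 21.0
gripper_force: 59.5
t 11.67 pos [521.1  21.9  92.6] rot [180.   -0.   88.7] q7 -0.33 w 21.0 F [ 0.3  0.3 -2.4]
turn -0.01 shift after turn [-0.08 -0.04 -0.04] shift now [-0.08 -0.04 -0.04]
```

```bash
python3 -m crank '[[[0,0,-0.5,0],[0,0,-0.8,0],[0,0,-0.8,0],[0,0,-0.8,0],[0,0,0,-0.9],[0,0,0,-0.9],[0,0,0,-0.9],[0,0,0,-0.9],[0,0,0,0]]]'
python3 go.py 450 -303 165 104.8
```

```text
clock: 12.42
eef_pos: [521.3, 21.8, 165.0]
tool_rot: [-3.141, -0.0, 1.838]
force: [-0.0, -0.1, -3.3]
width: 21.3
gripper_force: 59.6
t 12.42 pos [521.3  21.8 165. ] rot [-1.7999e+02 -1.0000e-02  1.0530e+02] q7 -0.07 w 21.3 F [-0.  -0.1 -3.3]
turn 0.11 shift after turn [-11.83  -6.08   0.  ] shift now [-11.78  -6.18  -0.  ]
```

```bash
python3 -m crank '[[[-0.5,-0.26,0,0],[-0.9,-0.47,0,0],[-0.9,-0.47,0,0],[-0.9,-0.47,0,0],[-0.9,-0.47,0,0],[-0.9,-0.47,0,0],[-0.9,-0.47,0,0],[-0.9,-0.47,0,0],[-0.9,-0.47,0,0],[-0.9,-0.47,0,0],[-0.9,-0.47,0,0],[-0.9,-0.47,0,0]]]'
python3 -m crank '[[[-0.9,-0.47,0,0],[-0.5,-0.27,0,0],[0,0,0,0],[0,0,0,0]]]'
python3 go.py 450 -303 39 104.8
python3 -c "
from h import *
d=cam('top');cv2.imwrite('pics/g3.png',cv2.resize(d['img'][120:250,265:350],None,fx=4.6,fy=4.6)[:,:,::-1])"
```

```text
clock: 13.42
eef_pos: [458.3, -265.6, 165.0]
tool_rot: [-3.141, -0.0, 1.834]
force: [-0.1, -0.5, -3.0]
width: 21.0
gripper_force: 59.5
clock: 13.75
eef_pos: [449.6, -303.7, 164.8]
tool_rot: [-3.141, -0.0, 1.832]
force: [0.6, 0.8, -2.6]
width: 21.0
gripper_force: 59.5
t 13.75 pos [ 449.6 -303.7  164.8] rot [-1.7998e+02 -2.0000e-02  1.0499e+02] q7 0.54 w 21.0 F [ 0.6  0.8 -2.6]
turn 0.04 shift after turn [0.02 0.02 5.03] shift now [0.02 0.02 5.03]
```

View pics/g3.png

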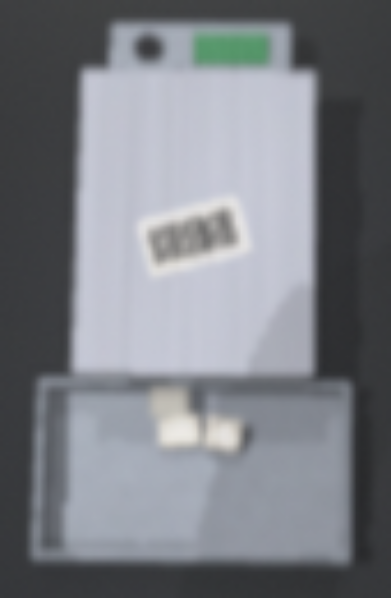

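All three shards are in the tray, at crop (170,402), (178,430) and (223,433), and the label is clear at (195,234). I'll compute their station-frame positions.

```bash
python3 - <<'E'
from h import *
np.set_printoptions(precision=1,suppress=True)
d=cam("top");A=lambda X,Y:(120+Y/4.6-.4,265+X/4.6-.4)
c,s=np.cos(-.022),np.sin(-.022);T=np.array([[c,s],[-s,c]])
for p in((170,402),(178,430),(223,433)):
    for z in(15,40): print(p,z,T@(at(d,A(*p),z)[:2]-[633.6,17.5]))
im=d["img"][150:195,285:330].astype(int);g=im.sum(2)
P=np.array([at(d,A(*p),60)[:2] for p in((137,219),(238,193),(252,247),(155,275))]);print(P.mean(0));
print(np.degrees([np.arctan2(*(P[1]-P[0])[[0,1]]*[1,-1]),np.arctan2(*(P[2]-P[3])[[0,1]]*[1,-1])]))
E
python3 -m crank '[[[0,0,0.5,0],[0,0,0.9,0],[0,0,0.9,0],[0,0,0.9,0],[0,0,0.9,0],[0,0,0.5,0],[0,0,0.25,0],[0,0,0.15,0],[0,0,0,0],[0,0,0,0]]]'
```

```text
(170, 402) 15 [-109.8   16.6]
(170, 402) 40 [-114.3   15.1]
(178, 430) 15 [-128.1   11.1]
(178, 430) 40 [-132.3    9.8]
(223, 433) 15 [-129.9  -18. ]
(223, 433) 40 [-134.   -18.8]
[624.6  17.3]
[14.  15.6]
clock: 14.68
eef_pos: [451.1, -303.0, 40.8]
tool_rot: [3.141, 0.001, 1.837]
force: [0.8, 0.1, -2.6]
width: 20.8
gripper_force: 59.4
```

```bash
python3 -m crank '[[[0,0,0.05,0],[0,0,0.03,0],[0,0,0,0],[0,0,0,0],[0,0,0,0]]]'
```

```text
clock: 15.1
eef_pos: [450.4, -303.4, 38.3]
tool_rot: [3.141, 0.0, 1.836]
force: [-0.0, -0.2, -2.9]
width: 21.1
gripper_force: 59.4
```

```bash
python3 -m crank '[[[0,0,0.02,0],[0,0,0,0],[0,0,0,0],[0,0,0,0],[0,0,0,0],[0,0,0,0],[0,0,0,0],[0,0,0,0]]]' -1
python3 -m crank '[[[0,0,-0.5,0],[0,0,-1,0],[0,0,-1,0],[0,0,-1,0],[0,0,-1,0],[0,0,-1,0],[0,0,-1,0],[0,0,0,0],[0,0,0,0]]]'
python3 go.py 506 318 200 167.1
python3 - <<'E'
from h import *
np.set_printoptions(precision=1,suppress=True)
d=cam("top")
for t,z in(("scraper",50),("tile",6),("scanner",95)):
    for r in ctrl.trace("top",t)[:1]:
        n=max(cv2.findContours(r["mask"].astype(np.uint8),0,2)[0],key=cv2.contourArea).reshape(-1,2)
        R=cv2.minAreaRect(np.array([at(d,(y,x),z)[:2] for x,y in n],np.float32));print(t,round(r["confidence"],2),R)
# head outline predicted for hypotheses, drawn on the picture
im=cv2.resize(d["img"][190:245,180:235],None,fx=7,fy=7,interpolation=2)
def draw(ox,oy,yaw,col):
    c,s=np.cos(yaw),np.sin(yaw);u=np.array([1,-1])*29.7/2**.5;w=np.array([1,1])*15.5/2**.5
    q=[]
    for a,b in((1,1),(-1,1),(-1,-1),(1,-1)):
        for y in(-18,18):
            x,z=np.array([10,85])+a*u+b*w; q.append((ox+c*x-s*y,oy+s*x+c*y,5+z))
    P=[proj(d,p) for p in q];P=[(int((v-180+.5)*7),int((r-190+.5)*7)) for r,v in P]
    for k in range(0,8,2):
        cv2.line(im,P[k],P[k+1],col,1);cv2.line(im,P[k],P[(k+2)%8],col,1);cv2.line(im,P[k+1],P[(k+3)%8],col,1)
    F=[proj(d,(ox+c*x-s*y,oy+s*x+c*y,17)) for x,y in((37,29),(37,-29),(-37,-29),(-37,29))]
    cv2.polylines(im,[np.array([(int((v-179.5)*7),int((r-189.5)*7)) for r,v in F])],True,col,1)
draw(496,320,-.225,(255,0,0))
cv2.imwrite("pics/scan1.png",im[:,:,::-1])
E
```

```text
clock: 15.77
eef_pos: [450.3, -303.2, 37.6]
tool_rot: [3.142, -0.0, 1.836]
force: [-0.1, 0.0, 0.4]
width: 85.5
gripper_force: 0.0
clock: 16.52
eef_pos: [451.0, -303.7, 201.4]
tool_rot: [3.14, 0.003, 1.836]
force: [-0.4, -0.3, 0.4]
width: 85.3
gripper_force: 0.0
t 16.52 pos [ 451.  -303.7  201.4] rot [1.7988e+02 1.4000e-01 1.0519e+02] q7 0.57 w 85.3 F [-0.4 -0.3  0.4]
turn -13.51 shift after turn [ 3.41 24.73  0.06] shift now [2.342e+01 8.640e+00 2.000e-02]
scraper 0.85 ((448.3721618652344, -294.86273193359375), (33.029762268066406, 123.69192504882812), 15.003571510314941)
tile 0.71 ((449.5603332519531, -294.04412841796875), (118.61746215820312, 149.5570526123047), 17.606597900390625)
```

View pics/scan1.png

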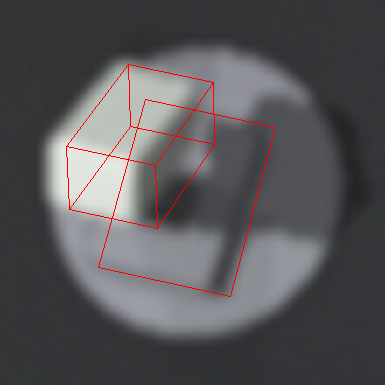

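The predicted outline (red) sits about 15 px right of the seen head and 10 px right of the seen foot. That puts the scanner origin at about (498.5, 326.5), and the orientation is confirmed. I'll turn and go to the head.

```bash
python3 -m crank '[[[0,0,0,-0.96],[0,0,0,-0.96],[0,0,0,-0.96],[0,0,0,-0.96],[0,0,0,-0.96],[0,0,0,-0.96],[0,0,0,-0.96],[0,0,0,-0.96],[0,0,0,-0.96],[0,0,0,-0.96],[0,0,0,-0.96],[0,0,0,-0.96]]]'
python3 -m crank '[[[0,0,0,-0.96],[0,0,0,-0.96],[0.13,0.96,0,0],[0.13,0.96,0,0],[0.13,0.96,0,0],[0.13,0.96,0,0],[0.13,0.96,0,0],[0.13,0.96,0,0],[0.13,0.96,0,0],[0.13,0.96,0,0],[0.13,0.96,0,0],[0.13,0.96,0,0]]]'
python3 -m crank '[[[0.13,0.96,0,0],[0.13,0.96,0,0],[0.13,0.96,0,0],[0.13,0.96,0,0],[0.13,0.96,0,0],[0.13,0.96,0,0],[0.13,0.96,0,0],[0.13,0.96,0,0],[0.13,0.96,0,0],[0.13,0.96,0,0],[0.13,0.96,0,0],[0.13,0.96,0,0]]]'
python3 -m crank '[[[0.13,0.96,0,0],[0.13,0.96,0,0],[0.13,0.96,0,0],[0,0,0,0],[0,0,0,0],[0,0,0,0]]]'
python3 go.py 508.3 324.3 73 167.1
```

```text
clock: 17.72
eef_pos: [449.7, -302.8, 198.9]
tool_rot: [3.141, -0.002, 2.762]
force: [0.3, 0.9, -0.2]
width: 85.3
gripper_force: 0.0
clock: 18.72
eef_pos: [472.8, -60.9, 199.1]
tool_rot: [3.141, -0.002, 2.911]
force: [0.2, -0.6, -1.3]
width: 85.2
gripper_force: 0.0
clock: 19.72
eef_pos: [500.6, 228.1, 198.8]
tool_rot: [-3.14, -0.002, 2.912]
force: [1.0, 0.3, 0.0]
width: 85.4
gripper_force: 0.0
clock: 20.22
eef_pos: [507.7, 298.3, 198.9]
tool_rot: [-3.139, -0.001, 2.911]
force: [-0.2, -1.1, 0.5]
width: 85.2
gripper_force: 0.0
t 20.22 pos [507.7 298.3 198.9] rot [-1.7986e+02 -8.0000e-02  1.6681e+02] q7 0.35 w 85.2 F [-0.2 -1.1  0.5]
turn -0.06 shift after turn [0.21 1.02 5.04] shift now [0.21 1.03 5.03]
```

```bash
python3 -m crank '[[[0.1,0.52,0,-0.06],[0.11,0.5,0,0],[0,0,0.5,0],[0,0,1,0],[0,0,1,0],[0,0,1,0],[0,0,0.8,0],[0,0,0.5,0],[0,0,0.23,0],[0,0,0,0],[0,0,0,0]]]'
python3 go.py 508.3 324.3 73 167.1
```

```text
clock: 21.13
eef_pos: [509.0, 326.0, 74.7]
tool_rot: [3.141, 0.0, 2.916]
force: [-0.6, 0.9, -0.9]
width: 85.4
gripper_force: 0.0
t 21.13 pos [509.  326.   74.7] rot [1.7995e+02 2.0000e-02 1.6709e+02] q7 0.22 w 85.4 F [-0.6  0.9 -0.9]
turn -0.0 shift after turn [ 0.01 -0.07  0.07] shift now [ 0.01 -0.07  0.07]
```

```bash
python3 -m crank '[[[0,-0.04,0.04,0],[0,0,0,0],[0,0,0,0],[0,0,0,0],[0,0,0,0],[0,0,0,0],[0,0,0,0],[0,0,0,0],[0,0,0,0],[0,0,0,0]]]' 1
python3 - <<'E'
from h import *
d=cam("top");s=cam("scene")
a=cv2.resize(d["img"][185:250,175:240],None,fx=6,fy=6,interpolation=2);b=cv2.resize(s["img"][170:235,385:450],None,fx=6,fy=6,interpolation=2)
cv2.imwrite("pics/g4.png",np.hstack([a,b])[:,:,::-1])
E
```

```text
clock: 21.97
eef_pos: [509.0, 324.5, 74.1]
tool_rot: [3.141, 0.001, 2.916]
force: [-0.0, -1.6, 6.6]
width: 35.5
gripper_force: 58.5
```

View pics/g4.png

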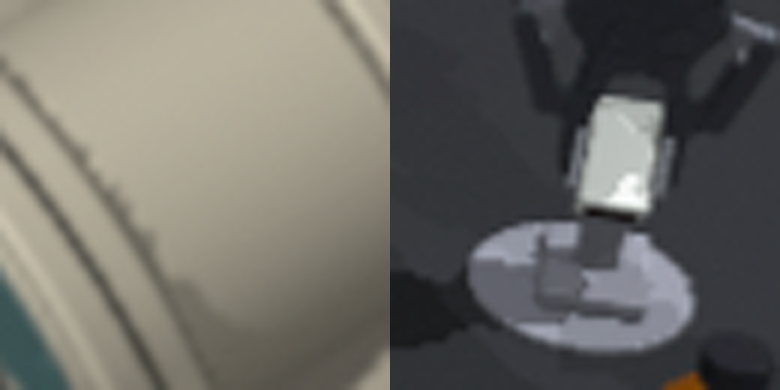

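The head is gripped between the pads (width 35.5), with the scanner upright at scene crop (615,150). I'll lift, turn and carry it to the scan pose.

```bash
python3 -m crank '[[[0,0,-0.4,0],[0,0,-0.8,0],[0,0,-0.8,-1],[0,0,-0.8,-1],[0,0,-0.7,-1],[0,0,-0.35,-1],[0,0,0,-1],[0,0,0,-0.98],[0,0,0,0],[0,0,0,0]]]'
python3 go.py 515 -11 157 194.5
```

```text
clock: 22.9
eef_pos: [508.3, 324.2, 169.5]
tool_rot: [-3.142, -0.001, -2.891]
force: [0.5, 1.0, -2.3]
width: 35.9
gripper_force: 58.9
t 22.9 pos [508.3 324.2 169.5] rot [-1.8000e+02 -4.0000e-02 -1.6563e+02] q7 0.69 w 35.9 F [ 0.5  1.  -2.3]
turn -0.03 shift after turn [  3.1  -13.05   0.5 ] shift now [  3.07 -13.06   0.5 ]
```

```bash
python3 -m crank '[[[0.12,-0.5,0,0],[0.21,-0.9,0,0],[0.21,-0.9,0,0],[0.21,-0.9,0,0],[0.21,-0.9,0,0],[0.21,-0.9,0,0],[0.21,-0.9,0,0],[0.21,-0.9,0,0],[0.21,-0.9,0,0],[0.21,-0.9,0,0],[0.21,-0.9,0,0],[0.21,-0.9,0,0]]]'
python3 -m crank '[[[0.21,-0.9,0.1,0],[0.21,-0.9,0.2,0],[0.2,-0.9,0.2,0],[0.1,-0.4,0,0],[0,0,0,0],[0,0,0,0],[0,0,0,0],[0,0,0,0]]]'
python3 go.py 515 -11 157 194.5
```

```text
clock: 23.9
eef_pos: [514.2, 55.4, 169.5]
tool_rot: [-3.141, -0.001, -2.891]
force: [0.4, -1.3, -2.4]
width: 35.7
gripper_force: 59.0
clock: 24.57
eef_pos: [517.0, -20.0, 157.6]
tool_rot: [3.141, 0.001, -2.886]
force: [-0.5, -0.1, -2.0]
width: 35.7
gripper_force: 59.2
t 24.57 pos [517.  -20.  157.6] rot [ 1.7995e+02  7.0000e-02 -1.6537e+02] q7 1.2 w 35.7 F [-0.5 -0.1 -2. ]
turn 0.03 shift after turn [-0.01  0.37  0.02] shift now [-0.01  0.37  0.02]
```

```bash
python3 -m crank '[[[0,0.18,0,0],[0,0.19,0,0],[0,0,0,0],[0,0,0,0],[0,0,0,0]]]'
python3 go.py 515 -11 157 194.5
python3 - <<'E'
from h import *
s=cam("scene");st=ctrl.read_state();p=st["eef_pos"];yw=st["tool_rot"][2]+np.pi
print(proj(s,p+[21*np.cos(yw),21*np.sin(yw),-5.1]),[ (np.round(r["position"],1),round(r["confidence"],2)) for r in ctrl.place_of("scene","scanner_window")[:2]],
 "origin",proj(s,p+[-10*np.cos(yw),-10*np.sin(yw),-69.1]),[np.round(r["position"],1) for r in ctrl.place_of("scene","scanner")[:1]],
 "label",proj(s,[624.5,17.4,60]),[np.round(r["position"],1) for r in ctrl.place_of("scene","label")[:1]])
im=s["img"].copy()
c,sn=np.cos(yw),np.sin(yw);o=p+[-10*c,-10*sn,-69.1]
u=np.array([1,-1])*29.7/2**.5;w=np.array([1,1])*15.5/2**.5
K=6;im=cv2.resize(im[150:250,270:390],None,fx=K,fy=K,interpolation=2)
def px(q): r,v=proj(s,q);return(int((v-269.5)*K),int((r-149.5)*K))
g=lambda x,y,z:o+[c*x-sn*y,sn*x+c*y,z]
top=[g(*( (lambda xz:(xz[0],y,xz[1]))(np.array([10,85])+a*u+w))) for a,y in((1,-18),(1,18),(-1,18),(-1,-18))]
cv2.polylines(im,[np.array([px(q) for q in top])],True,(255,0,0),1)
cv2.polylines(im,[np.array([px(g(x,y,12)) for x,y in((37,29),(37,-29),(-37,-29),(-37,29))])],True,(255,0,0),1)
cv2.imwrite("pics/scan2.png",im[:,:,::-1])
E
```

```text
clock: 24.98
eef_pos: [514.5, -12.7, 157.1]
tool_rot: [-3.141, -0.0, -2.888]
force: [0.6, -0.1, -2.7]
width: 35.7
gripper_force: 59.1
t 24.98 pos [514.5 -12.7 157.1] rot [-179.99   -0.   -165.47] q7 1.18 w 35.7 F [ 0.6 -0.1 -2.7]
turn 0.01 shift after turn [-0.04  0.06  0.  ] shift now [-0.04  0.06  0.  ]
(np.float64(183.18179287013888), np.float64(320.1938300996338)) [] origin (np.float64(195.83242360525452), np.float64(317.0308627005955)) [array([194. , 315.5])] label (np.float64(224.9771683892444), np.float64(328.6437436288246)) [array([223.2, 327.9])]
```

View pics/scan2.png

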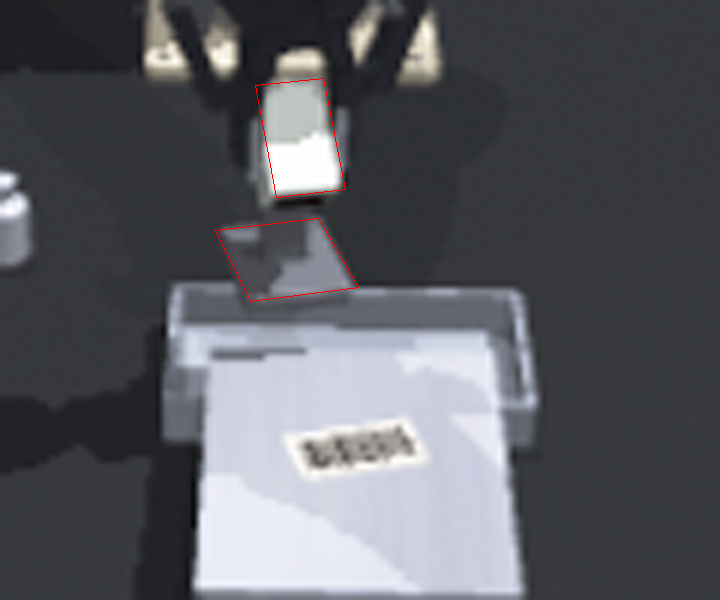

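The predicted outlines match the seen head (300,135) and foot (287,260), and the label at (355,447) matches its prediction. I hold for 1.5 s.

```bash
python3 -m crank '[[[0,0.05,0,0],[0,0,0,0],[0,0,0,0],[0,0,0,0],[0,0,0,0],[0,0,0,0],[0,0,0,0],[0,0,0,0],[0,0,0,0],[0,0,0,0],[0,0,0,0],[0,0,0,0]]]'
python3 -m crank '[[[0,0,0,0],[0,0,0,0],[0,0,0,0],[0,0,0,0],[0,0,0,0],[0,0,0,0],[0,0,0,0],[0,0,0,0],[0,0,0,0]]]'
python3 go.py 508 320 157 194.5
```

```text
clock: 26.18
eef_pos: [514.2, -11.7, 157.1]
tool_rot: [-3.142, 0.0, -2.889]
force: [-0.1, -0.0, -2.6]
width: 35.6
gripper_force: 59.1
clock: 26.93
eef_pos: [514.2, -11.8, 157.1]
tool_rot: [-3.142, 0.0, -2.889]
force: [0.5, -0.2, -2.9]
width: 35.6
gripper_force: 59.1
t 26.93 pos [514.2 -11.8 157.1] rot [-180.      0.   -165.51] q7 1.18 w 35.6 F [ 0.5 -0.2 -2.9]
turn -0.0 shift after turn [-3.08 12.91  0.  ] shift now [-3.08 12.91  0.  ]
```

```bash
python3 -m crank '[[[-0.12,0.5,-0.3,0],[-0.21,0.9,-0.2,0],[-0.21,0.9,0,0],[-0.21,0.9,0,0],[-0.21,0.9,0,0],[-0.21,0.9,0,0],[-0.21,0.9,0,0],[-0.21,0.9,0,0],[-0.21,0.9,0,0],[-0.21,0.9,0,0],[-0.21,0.9,0,0],[-0.21,0.9,0,0]]]'
python3 -m crank '[[[-0.21,0.9,0,0],[-0.21,0.9,0,0],[-0.2,0.7,0,0],[0,0,0,0],[0,0,0,0],[0,0,0,0],[0,0,0,0],[0,0,0,0]]]'
python3 go.py 507 320.5 76 194.5
```

```text
clock: 27.93
eef_pos: [507.2, 257.7, 170.2]
tool_rot: [3.141, 0.0, -2.888]
force: [-0.0, -0.3, -2.4]
width: 35.8
gripper_force: 59.1
clock: 28.6
eef_pos: [507.5, 318.4, 169.6]
tool_rot: [-3.141, -0.0, -2.89]
force: [-0.7, -0.0, -2.7]
width: 35.9
gripper_force: 59.2
t 28.6 pos [507.5 318.4 169.6] rot [-1.7995e+02 -1.0000e-02 -1.6558e+02] q7 0.69 w 35.9 F [-0.7 -0.  -2.7]
turn -0.02 shift after turn [-0.    0.08  3.74] shift now [-0.    0.09  3.74]
```

```bash
python3 -m crank '[[[0,0.08,0.4,0],[0,0,0.8,0],[0,0,0.8,0],[0,0,0.8,0],[0,0,0.5,0],[0,0,0.3,0],[0,0,0.14,0],[0,0,0,0],[0,0,0,0],[0,0,0,0]]]'
python3 go.py 507 320.5 74.1 194.5
```

```text
clock: 29.43
eef_pos: [507.3, 322.1, 77.1]
tool_rot: [3.141, 0.002, -2.889]
force: [0.3, -0.4, -1.6]
width: 36.1
gripper_force: 59.3
t 29.43 pos [507.3 322.1  77.1] rot [ 1.7995e+02  1.0000e-01 -1.6551e+02] q7 0.6 w 36.1 F [ 0.3 -0.4 -1.6]
turn -0.0 shift after turn [ 0.03 -0.06  0.12] shift now [ 0.03 -0.06  0.12]
```

```bash
python3 -m crank '[[[0,0,0.05,0],[0,0,0.05,0],[0,0,0,0],[0,0,0,0],[0,0,0,0]]]'
python3 -m crank '[[[0,0,0,0],[0,0,0,0],[0,0,0,0]]]'
```

```text
clock: 29.85
eef_pos: [507.4, 321.8, 74.2]
tool_rot: [3.141, 0.001, -2.889]
force: [-0.3, -0.6, 1.5]
width: 35.8
gripper_force: 59.4
clock: 30.1
eef_pos: [507.4, 321.8, 74.2]
tool_rot: [3.141, 0.001, -2.889]
force: [1.1, -0.6, 5.0]
width: 35.8
gripper_force: 59.6
```

It is in contact with the pad. I release and retreat upwards, then check.

```bash
python3 -m crank '[[[0,0,0,0],[0,0,0,0],[0,0,0,0],[0,0,0,0],[0,0,0,0],[0,0,0,0],[0,0,0,0],[0,0,0,0]]]' -1
python3 -m crank '[[[0,0,-0.5,0],[0,0,-1,0],[0,0,-1,0],[0,0,-1,0],[0,0,-1,0],[0,0,-1,0],[0,0,-1,0],[0,0,-0.5,0],[0,-1,0,0],[0,-1,0,0],[0,-1,0,0],[0,-1,0,0]]]'
python3 -m crank '[[[0,-1,0,0],[0,-1,0,0],[0,-1,0,0],[0,-1,0,0],[0,0,0,0],[0,0,0,0],[0,0,0,0]]]'
python3 - <<'E'
from h import *
d=cam("top")
for t,z in dict(pad=0,scanner=5,scraper=6,tile=0).items(): print(t,[(np.round(at(d,r["position"],z)[:2],1),round(r["confidence"],2)) for r in ctrl.place_of("top",t)[:1]])
f=lambda a,b,c,e:cv2.resize(d["img"][a:b,c:e],(390,390*(b-a)//(e-c)),interpolation=2)
o=[f(190,260,175,245),f(190,260,380,450)];cv2.imwrite("pics/end.png",np.hstack(o)[:,:,::-1])
E
```

```text
clock: 30.77
eef_pos: [506.7, 321.5, 73.5]
tool_rot: [3.142, -0.0, -2.889]
force: [-0.6, 1.1, 0.4]
width: 85.3
gripper_force: 0.0
clock: 31.77
eef_pos: [531.7, 223.6, 248.8]
tool_rot: [-3.141, -0.0, -2.888]
force: [0.7, -0.1, 0.4]
width: 85.2
gripper_force: 0.0
clock: 32.35
eef_pos: [556.4, 128.6, 248.7]
tool_rot: [3.141, 0.0, -2.888]
force: [-0.3, 0.7, -0.1]
width: 85.4
gripper_force: 0.0
pad [(array([501.5, 309.7]), 0.97)]
scanner [(array([497.7, 316.7]), 0.92)]
scraper [(array([ 455.7, -306.2]), 0.78)]
tile [(array([ 461.8, -307.3]), 0.66)]
```

View pics/end.png

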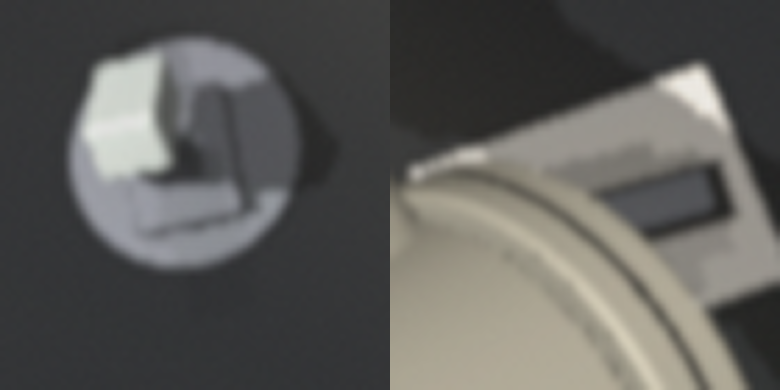

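The scanner stands upright near the pad's middle (crop (185,150)), and the scraper lies flat on its tile (crop (670,200)). I hand the job in.

```bash
python3 -c "
from cell import ctrl
print(ctrl.finish_job())"
```

```text
the job is handed in; nothing more can be done
None
```

I handed the job in at about 32 s of the 72 s allowed, but it returned no verdict, so I can't confirm a pass: by my measurements the shards are in the tray, the label scan was held for over 1 s, and both tools are back in place within tolerance.

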